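# Put the mixed-up lids back on their own turned boxes

## Robot

A 6-joint arm with a two-finger parallel gripper is mounted at the origin on a cart in front of the work surface, level with it; the furniture and walls round the work are solid. World frame = base frame: x ahead of the robot, y to its left, z up, the work surface at z = 0. Lengths are in mm, angles in rad, forces in N, time in s.
With the tool pointing down it reaches from about 275 to 850 mm from the base axis. Payload 5.2 kg.
Tool frame: the origin (TCP) lies midway between the tips of the shut fingers; the grasp point (between the pads) lies 19 mm behind it; z points along the fingers, y is the line along which they close (so a half turn about z gives the same grasp; the last joint's range is limited). The gripper opens to 85 mm and grips with 20 to 120 N. Pads are 22 mm wide; open, the fingers measure 114 mm over their backs; the gripper's body (76 mm by 85 mm) begins 54 mm behind the grasp point. The pads swing forward as they close: fully open they stand 13 mm farther back than shut.
Start: joints at [0.947, 0.259, 1.535, -0, 1.348, -0.203], TCP at [224.649, 502.034, 231.31] pointing down, gripper open.
Joint ranges: [-3.14, 3.14], [-0.91, 2.08], [0.19, 2.58], [-1.22, 4.36], [0.22, 2.71], [-3.12, 3.12]. Speed limits (rad/s): [2.57, 2.57, 3.14, 3.14, 3.14, 3.14].

## Interface

Orientations are given as a unit quaternion [w, x, y, z].
In Python, from cell import env, vision, spot_in gives the robot as it stands. The module is installed in compiled form; this text tells all that it offers.
- The arm moves only by the tool jog_arm, called after "Emit:" by a JSON object that holds its "name" and its "arguments", one argument or row to a line. Schema: {"type":"object","properties":{"segments":{"type":"array","items":{"type":"number"},"minItems":7,"maxItems":35},"clamp_n":{"type":"number"},"only":{"type":"string"},"quiet":{"type":"boolean"},"lines":{"type":"string"}},"required":["segments"],"additionalProperties":false}. segments is one flat list of numbers that holds 1 to 5 rows one after another, with no inner brackets; each row has 7 numbers: the finger opening in mm, then dx, dy, dz in a scale on which 1.0 is 100 cm, then a rotation vector rx, ry, rz in parts of the range, where 1.0 means 2 rad; each row is the pose to reach, as a shift and turn from the pose commanded when the call began, along the tool's axes at that moment; what a row does not reach only later rows make up. A row lasts 1/10 s, in which the tool goes at most 50 mm and 0.15 rad, less where a joint would pass 70% of its speed; a pose out of reach is approached as far as the arm can. The fingers move at their own pace and stop on an object; clamp_n is the grip in N (left out, the last holds). Time passes only in rows, so rows that do not move let the fingers close. The tool returns the time, the measured TCP pose, the force, the opening and the grip force at its end. only (a regular expression) keeps the lines of the reply that match it, lines (a string "A,B") keeps lines A to B, and quiet returns only ok. A shift or turn number past 1, either way, is cut back to 1. Input that does not fit is refused with a message, and nothing moves.
- env.observe(): the state, without advancing time (a new reading comes with each control period).
- vision.grab_frame(name): name is "scene" or "top"; returns (picture, depth): 420x560x3 uint8, blue, green, red; 420x560 float32, mm along the optical axis (not along the pixel's ray), 0 where there is no reading.
- vision.get_calibration(name): a dict with "K" (3x3 intrinsics, pixels), "k1" (the pictures are not rectified: a ray, as slopes to the right and down, at radius r is drawn at 1 + k1 r^2 times it, then the intrinsics apply), "world_from_camera" (4x4, takes a point from camera to world coordinates). Camera axes: x right, y down, z forward; pixel columns grow to the right and rows downward; lengths in mm; the calibration is good to about 2 mm. A picture is of the moment at which its call begins. get_calibration takes no time and is no camera call.
- env.hand_in(): hands the job in; it is judged then, once.
Trained networks look in the newest picture that a camera, given by its name, has taken for a name from the list of things; names that differ only in an ending like _2 or _b are one class to them, and where a whole thing is asked for, a point or a joint stands for the part that bears it (a point fixed in the world has none). Each returns a list of dicts, best first, with "confidence" (0 to 1); they miss things now and then, are a little off and sometimes report something else, mostly with a low value. They report only what shows in the picture. A call takes as long as a camera call. They do not tell look-alikes from the thing itself.
- spot_in(camera, query): "at" ([row, column] as shares, 0 to 1, of the picture: columns of its width, rows of its height, amid what is visible of it).
The state is a dict: "t": time; "joint_pos": joint angles; "joint_vel": joint speeds; "tau": joint torques, N m; "position": TCP position; "eef_rot": TCP orientation; "ft_force": force on the tool from outside, world axes, zero at the start; "moment": the same for the moment, N m; "width": finger opening in mm; "grasp_force": force on a finger pad.
Only numpy, scipy, OpenCV 4.12 (cv2) and the standard library are available. Lean on these libraries where they do the work, as an engineer would, in place of code of your own. Each camera call takes 0.05 s, during which the arm holds its last target. There are 200 camera calls.

## Task

The lids of the four turned boxes got mixed up after finishing: three sit on one another's boxes, and the largest lies on the plywood board. Put every lid back home on its own box, the one whose rim has the lid's diameter, so that the spigot is in the mouth and the lid sits fully down and flush; the free half of the board is there to lay a lid aside on the way. Leave the boxes standing upright where they are.

Things in the scene. Friction and masses are not known exactly. Their poses are not given: they have to be found in the camera images.
- box_smallest: the smallest of four round turned boxes of light wood; loose, upright on the bench; round belly 70 mm across, narrowing to a flat rim 50 mm across at height 36 mm, a round mouth 30 mm wide, bored down to 6 mm above the bench; at the start the second largest lid is perched on it. Origin at the centre of its underside, z up; mass about 100 g
- box_second: the second smallest of four round turned boxes of light wood; loose, upright on the bench; round belly 78 mm across, narrowing to a flat rim 58 mm across at height 48 mm, a round mouth 38 mm wide, bored down to 6 mm above the bench; at the start the smallest lid lies loosely in its mouth. Origin at the centre of its underside, z up; mass about 140 g
- box_third: the second largest of four round turned boxes of light wood; loose, upright on the bench; round belly 86 mm across, narrowing to a flat rim 66 mm across at height 60 mm, a round mouth 46 mm wide, bored down to 6 mm above the bench; at the start the second smallest lid lies loosely in its mouth. Origin at the centre of its underside, z up; mass about 190 g
- box_largest: the largest of four round turned boxes of light wood; loose, upright on the bench; round belly 94 mm across, narrowing to a flat rim 74 mm across at height 72 mm, a round mouth 54 mm wide, bored down to 6 mm above the bench; at the start it stands open. Origin at the centre of its underside, z up; mass about 250 g
- lid_smallest: smallest of four dark turned lids, 50 mm across, about 30 g. Origin: centre of the spigot's underside, z up. Spigot 27 mm across, 9 mm long, lowest 3 mm bevelled to 21 mm; flat shoulder at z = 9 mm that rests on the rim; domed top, 18 mm high at the knob; round knob 16 mm across, z = 18 to 42 mm (grip from above, fingertips at z = 22 mm). Home: origin 27 mm above its box's origin
- lid_second: second smallest of four dark turned lids, 58 mm across, about 40 g. Origin: centre of the spigot's underside, z up. Spigot 35 mm across, 9 mm long, lowest 3 mm bevelled to 29 mm; flat shoulder at z = 9 mm that rests on the rim; domed top, 18 mm high at the knob; round knob 18 mm across, z = 18 to 42 mm (grip from above, fingertips at z = 22 mm). Home: origin 39 mm above its box's origin
- lid_third: second largest of four dark turned lids, 66 mm across, about 50 g. Origin: centre of the spigot's underside, z up. Spigot 43 mm across, 9 mm long, lowest 3 mm bevelled to 37 mm; flat shoulder at z = 9 mm that rests on the rim; domed top, 18 mm high at the knob; round knob 20 mm across, z = 18 to 42 mm (grip from above, fingertips at z = 22 mm). Home: origin 51 mm above its box's origin
- lid_largest: largest of four dark turned lids, 74 mm across, about 70 g. Origin: centre of the spigot's underside, z up. Spigot 51 mm across, 9 mm long, lowest 3 mm bevelled to 45 mm; flat shoulder at z = 9 mm that rests on the rim; domed top, 18 mm high at the knob; round knob 22 mm across, z = 18 to 42 mm (grip from above, fingertips at z = 22 mm). Home: origin 63 mm above its box's origin
- board: plywood offcut 110 x 200 x 9 mm (x, y, z), fixed, on which lids are laid aside; origin at the centre of its underside. At the start the largest lid stands on it, about 50 mm from its middle towards its own +y; the half towards its own -y is free for laying another lid aside. Other clutter near the boxes and board is low (under 40 mm)
There are look-alikes about, which are no part of the job. Leave any orange or red look-alike of the lid_smallest alone.

How it is judged (in metres and radians):
At the end, for the whole second after the job is handed in: each of the four lids is in the box of its own size: centred within 5 mm, the shoulder on the rim (height within 2 mm), level within 0.06 rad; all boxes stand upright on the bench within 30 mm of where they stood; lids released, everything at rest (horizontal distance between lid_smallest and box_smallest below 0.005 m and z of lid_smallest in the frame of box_smallest between 0.025 and 0.029 m and angle between each of lid_smallest, box_smallest, lid_second, box_second, lid_third, box_third, lid_largest, box_largest's own z axis and vertical below 0.06 rad and height (world z) of each of box_smallest, box_second, box_third, box_largest below 0.004 m and distance of each of box_smallest, box_second, box_third, box_largest from where it was at the start of the episode below 0.03 m and linear speed of each of lid_smallest, box_smallest, lid_second, box_second, lid_third, box_third, lid_largest, box_largest below 0.01 m/s and contact force between each of lid_smallest, lid_second, lid_third, lid_largest and the fingers below 0.1 N and horizontal distance between lid_second and box_second below 0.005 m and z of lid_second in the frame of box_second between 0.037 and 0.041 m and horizontal distance between lid_third and box_third below 0.005 m and z of lid_third in the frame of box_third between 0.049 and 0.053 m and horizontal distance between lid_largest and box_largest below 0.005 m and z of lid_largest in the frame of box_largest between 0.061 and 0.065 m); the robot touches nothing.
It fails at once if the smallest box is knocked over or pushed well out of its place (angle between box_smallest's own z axis and vertical above 0.5 rad or distance of box_smallest from where it was at the start of the episode above 0.06 m).
It fails at once if the second smallest box is knocked over or pushed well out of its place (angle between box_second's own z axis and vertical above 0.5 rad or distance of box_second from where it was at the start of the episode above 0.06 m).
It fails at once if the second largest box is knocked over or pushed well out of its place (angle between box_third's own z axis and vertical above 0.5 rad or distance of box_third from where it was at the start of the episode above 0.06 m).
It fails at once if the largest box is knocked over or pushed well out of its place (angle between box_largest's own z axis and vertical above 0.5 rad or distance of box_largest from where it was at the start of the episode above 0.06 m).
It also fails if it takes over 136 s, if anything falls off the work surface, if the arm or the gripper's body presses on something with over 40 N, if the wrist force passes 120 N, or if a joint passes its speed limit or range.

## Working session

There is one attempt and no reset: what is moved stays moved. The work goes in short steps, Python scripts to look and compute and a tool call to move; the robot and the scene stay as the last step left them, time stands still between calls to the robot, and variables do not carry over. Pictures are saved under pics/ and viewed, at most 14 in all, crops included, and the job is handed in when it is done.

```bash
mkdir -p pics; cat > h.py <<'E'
import numpy as np, cv2
from cell import env, vision, spot_in
def cloud(name):
    img,d=vision.grab_frame(name); c=vision.get_calibration(name)
    K=np.array(c["K"],float);T=np.array(c["world_from_camera"]);k=c["k1"]
    v,u=np.mgrid[:d.shape[0],:d.shape[1]]
    p=np.stack([u,v],-1).reshape(-1,1,2).astype(np.float64)
    r=cv2.undistortPoints(p,K,np.array([k,0,0,0,0.]))[:,0]
    z=d.reshape(-1,1).astype(float)
    P=np.hstack([r*z,z])@T[:3,:3].T+T[:3,3]
    P[z[:,0]==0]=np.nan
    return img,d,P.reshape(*d.shape,3)
E
python3 - <<'E'
from h import *
s=env.observe();print(s)
for n in ["top","scene"]:
    img,d,P=cloud(n);cv2.imwrite(f"pics/{n}0.png",img)
    c=vision.get_calibration(n);print(n,np.round(c["K"],1).tolist(),c["k1"],np.round(c["world_from_camera"],3).tolist())
    for q in ["box_smallest","box_second","box_third","box_largest","lid_smallest","lid_second","lid_third","lid_largest","board"]:
        for o in spot_in(n,q)[:3]:
            r,cc=int(o["at"][0]*420),int(o["at"][1]*560);print(q,r,cc,round(o["confidence"],2),np.round(P[r,cc]))
E
```

```text
{'t': 0.0, 'joint_pos': array([ 9.47213601e-01,  2.59290095e-01,  1.53613113e+00, -4.12481926e-06,
        1.34802132e+00, -2.02816173e-01]), 'joint_vel': array([ 0.00048865, -0.00147644,  0.00052728, -0.00029659, -0.00109382,
        0.0015015 ]), 'tau': array([ 1.88583348e-03, -4.46038198e+01, -2.90575004e+01, -1.67525309e-04,
        1.16820147e-02, -1.50895445e-06]), 'position': array([224.30788875, 501.56890708, 230.48390602]), 'eef_rot': array([-3.69562420e-04,  2.08834204e-01,  9.77950622e-01, -8.47910639e-04]), 'ft_force': array([ 0.05310436,  0.11096423, -0.4431296 ]), 'moment': array([0.00524859, 0.02512231, 0.0369019 ]), 'grasp_force': 0.0, 'width': 85.30356349552498}
top [[450.5, 0.0, 283.7], [0.0, 450.5, 214.5], [0.0, 0.0, 1.0]] -0.1351667815983457 [[0.012, -0.999, 0.036, 487.874], [-1.0, -0.012, -0.003, -37.143], [0.003, -0.036, -0.999, 1217.267], [0.0, 0.0, 0.0, 1.0]]
box_second 177 291 0.89 [629. -58.  46.]
box_third 219 255 0.64 [517.  33.  59.]
box_largest 249 185 0.65 [435. 224.   9.]
box_largest 251 306 0.64 [437. -99.  54.]
lid_smallest 191 333 0.74 [ 596. -172. 
[... 233 characters left out ...]
 0.0, 282.8], [0.0, 493.1, 208.3], [0.0, 0.0, 1.0]] -0.049982735154046644 [[0.818, -0.327, 0.473, 66.781], [-0.575, -0.452, 0.682, -700.904], [-0.008, -0.83, -0.558, 598.787], [0.0, 0.0, 0.0, 1.0]]
box_smallest 159 260 0.9 [623. 193.  36.]
box_second 212 338 0.57 [626. -91.  37.]
box_third 205 250 0.83 [490.  25.  44.]
box_third 185 249 0.64 [508.  55.  71.]
box_largest 177 185 0.8 [421. 181.  61.]
lid_smallest 307 383 0.96 [ 521. -327.   25.]
lid_smallest 250 357 0.94 [ 594. -186.   16.]
lid_smallest 195 338 0.89 [649. -62.  54.]
lid_second 185 248 0.71 [507.  59.  69.]
lid_third 150 258 0.7 [625. 204.  55.]
lid_largest 257 261 0.93 [ 430. -107.   26.]
board 282 294 0.77 [ 452. -179.    6.]
```

View pics/top0.png

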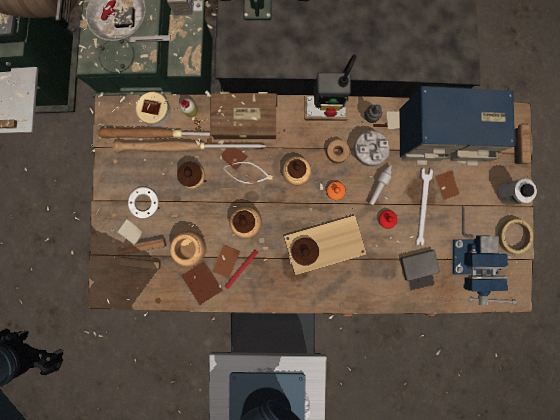

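View pics/scene0.png

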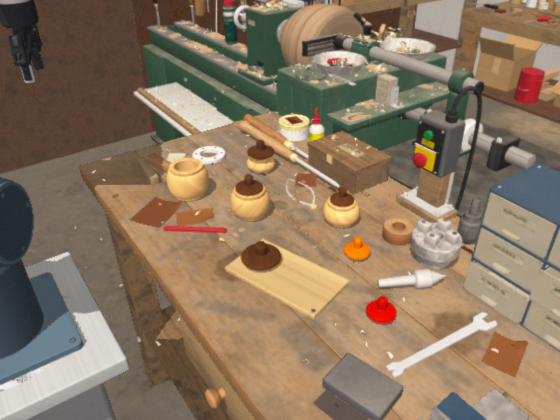

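The top view shows the open largest box at (186,248), the largest lid on the board at (305,251), and the others at (245,221), (296,169) and (190,173). The look-alikes are at (336,190) and (387,218). Next I fit rotation axes.

```bash
cat >> h.py <<'E'
from scipy.optimize import least_squares
def axis(P,c0,R,zlo,zhi,mask=None,step=4):
    "centre of a surface of revolution: radius a function of height only; plus shape print"
    c=np.array(c0,float)
    for R in (R+8,R+3,R+3):
        m=(np.hypot(P[...,0]-c[0],P[...,1]-c[1])<R)&(P[...,2]>zlo)&(P[...,2]<zhi)
        if mask is not None:m&=mask
        Q=P[m]
        if len(Q)<15:return c,len(Q),np.nan
        b=((Q[:,2]-zlo)//step).astype(int)
        def f(c):
            r=np.hypot(*(Q[:,:2]-c).T);o=np.zeros(len(r))
            for k in np.unique(b):
                i=b==k;o[i]=r[i]-np.median(r[i])
            return o
        c=least_squares(f,c,loss="soft_l1",f_scale=1.5,diff_step=1e-3).x
    return c,len(Q),np.median(abs(f(c)))
def knob(P,c0,ztop):
    "mean of the points near the knob's top"
    m=(np.hypot(P[...,0]-c0[0],P[...,1]-c0[1])<22)&(abs(P[...,2]-ztop)<5)
    Q=P[m];return ((Q[:,:2].min(0)+Q[:,:2].max(0))/2).round(1),Q.mean(0).round(1),len(Q)
B={"small":(628,203,36,35),"second":(634,-72,48,39),"third":(507,48,60,43),"large":(430,210,72,47)}
L={"third@small":(628,203,36+42,33),"small@second":(640,-72,48+33,25),"second@third":(507,55,60+33,29),"large@board":(436,-95,51,37)}
E
python3 - <<'E'
from h import *
for n in ["top","scene"]:
    img,d,P=cloud(n);hsv=cv2.cvtColor(img,cv2.COLOR_BGR2HSV);V=hsv[...,2]
    print(n,"bench z",np.nanmedian(P[(abs(P[...,0]-500)<60)&(abs(P[...,1]+20)<40)][:,2]))
    for k,(x,y,h,R) in B.items():
        c,N,e=axis(P,(x,y),R,8,h+4,V>110);print("box",k,c.round(1),N,round(e,1))
    for k,(x,y,h,R) in L.items():
        c,N,e=axis(P,(x,y),R,h-36,h+5,V<100)
        m=(np.hypot(P[...,0]-x,P[...,1]-y)<30);print("lid",k,c.round(1),N,round(e,1),"zmax",np.sort(P[m][:,2])[-6:].round(),knob(P,c,h))
    # pixels of interest
cs=[]
img,d,P=cloud("top")
for (r,c) in [(173,190),(221,245),(169,296),(248,186),(250,308)]:
    cs.append(cv2.resize(img[r-30:r+30,c-30:c+30],(260,260),interpolation=cv2.INTER_CUBIC))
cs.append(cs[0]*0)
cv2.imwrite("pics/c1.png",np.vstack([np.hstack(cs[:3]),np.hstack(cs[3:])]))
E
```

```text
top bench z -0.5534606088760938
box small [634.6 209.3] 86 0.8
box second [650.  -72.5] 341 1.1
box third [510.6  61.6] 355 1.0
box large [438.3 211.5] 654 1.8
lid third@small [635.4 209.4] 500 3.6 zmax [78. 78. 79. 80. 80. 80.] (array([633.9, 207.8]), array([634.5, 208.1,  76.3]), 40)
lid small@second [651.3 -72.2] 273 2.6 zmax [82. 82. 82. 83. 83. 87.] (array([650.5, -71.6]), array([650.3, -72.1,  79.6]), 25)
lid second@third [510.9  62.7] 392 3.3 zmax [94. 94. 94. 95. 95. 95.] (array([511.2,  62.5]), array([510.9,  62.6,  91.8]), 34)
lid large@board [435.2 -97.5] 599 4.2 zmax [52. 52. 52. 53. 53. 55.] (array([435.1, -97. ]), array([435.3, -97.3,  49.6]), 43)
scene bench z -1.9355402235828478
box small [632.9 209.7] 327 1.3
box second [649.3 -72.3] 767 1.1
box third [510.1  61.6] 968 1.0
box large [436.4 206.3] 1407 1.9
lid third@small [632.6 208.5] 139 1.4 zmax [76. 76. 76. 76. 76. 77.] (array([632.8, 206.9]), array([631.2, 207.2,  75. ]), 20)Traceback (most recent call last):
  File "<stdin>", line 9, in <module>
  File "h.py", line 33, in knob
    Q=P[m];return ((Q[:,:2].min(0)+Q[:,:2].max(0))/2).round(1),Q.mean(0).round(1),len(Q)
                    ~~~~~~~~~~~^^^
    return umr_minimum(a, axis, None, out, keepdims, initial, where)
ValueError: zero-size array to reduction operation minimum which has no identity
```

```bash
python3 - <<'E'
from h import *
img,d,P=cloud("top")
for _ in range(3):
    img,d,P=cloud("top")
    r=np.hypot(P[...,0]-437,P[...,1]-210);Q=P[(r<48)&(P[...,2]>66)&(P[...,2]<78)][:,:2]
    f=lambda c:np.maximum(abs(np.hypot(*(Q-c).T)-32)-5,0)
    s=least_squares(f,[437,210]);print("rim",Q.mean(0).round(1),((Q.min(0)+Q.max(0))/2).round(1),np.ptp(Q,axis=0).round(),s.x.round(1),len(Q))
    v,u=np.where((r<48)&(P[...,2]>66)&(P[...,2]<78));print(cv2.fitEllipse(np.c_[u,v].astype(np.float32)))
m=(img[...,2]>150)&(img[...,0]<170)&(abs(P[...,2]-9)<4)&(abs(P[...,0]-450)<110)&(abs(P[...,1]+140)<140)
n,l,st,ce=cv2.connectedComponentsWithStats(m.astype(np.uint8));i=1+st[1:,4].argmax();print("board",st[i],ce[i])
Q=P[l==i][:,:2].astype(np.float32);print(cv2.minAreaRect(Q))
cs=[]
for (r,c) in [(173,190),(221,245),(169,296),(248,186),(245,325)]:
    cs.append(cv2.resize(img[r-30:r+30,c-30:c+30],(260,260),interpolation=cv2.INTER_CUBIC))
cs.append(cs[0]*0)
cv2.imwrite("pics/c1.png",np.vstack([np.hstack(cs[:3]),np.hstack(cs[3:])]))
E
```

```text
rim [438.9 211.6] [438.1 210. ] [72. 80.] [438.5 211.1] 329
((184.80496215820312, 248.7943878173828), (25.85015106201172, 26.44547462463379), 83.74742889404297)
rim [439.  211.9] [439.3 212.4] [74. 76.] [438.6 212.1] 324
((184.66363525390625, 248.81114196777344), (25.896869659423828, 26.099184036254883), 75.74101257324219)
rim [439.  211.7] [438.1 212.3] [72. 76.] [439.2 211.7] 330
((184.74913024902344, 248.74237060546875), (25.83688735961914, 26.191560745239258), 70.93982696533203)
board [ 284  215   82   60 2050] [331.0795122  243.15121951]
((451.5263366699219, -151.84234619140625), (109.53738403320312, 201.8190460205078), 16.95073890686035)
```

View pics/c1.png

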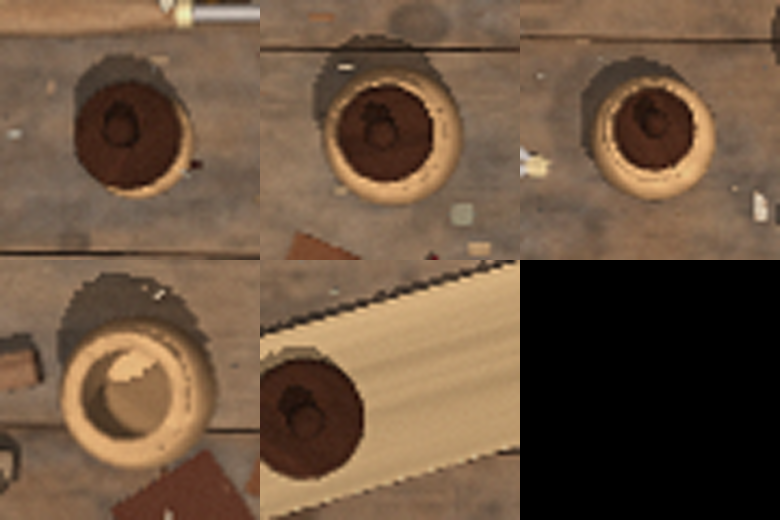

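The five objects are as fitted. The board centre is near (451,-152), which puts the free spot near (466,-200). I square the tool to the world axes while moving to the largest lid.

Careful with the scale: shifts go in shares of 100 cm and turns go in shares of 2 rad. That gives: -180 mm / 1000 = -0.18, -170 mm / 1000 = -0.17, -0.42 rad / 2 = -0.21.

Emit:
{"name": "jog_arm", "arguments": {
  "segments": [50,-0.034,-0.036,0,0,0,-0.07,50,-0.068,-0.072,0,0,0,-0.14,50,-0.102,-0.108,0,0,0,-0.21,50,-0.136,-0.144,0,0,0,-0.21,50,-0.17,-0.18,0,0,0,-0.21],
  "clamp_n": 40
}}

```text
t: 1.8
position: [304.4, 272.5, 231.5]
eef_rot: [0.0, -0.0, 1.0, 0.0]
ft_force: [2.3, 0.5, 0.6]
width: 49.9
grasp_force: 0.0
```

```bash
python3 -c "
from h import *
s=env.observe();print(s['position'],s['eef_rot'],s['joint_pos'])"
```

```text
[304.43409785 272.48333494 231.45538618] [ 3.93912382e-04 -4.41968106e-04  9.99999819e-01  1.08111193e-04] [ 4.55579095e-01 -3.62323402e-03  1.84143300e+00 -1.57728039e-04
  1.30298022e+00 -1.11605949e+00]
```

Converted, -235 mm / 1000 = -0.235, -188 mm / 1000 = -0.188.

Emit:
{"name": "jog_arm", "arguments": {
  "segments": [50,-0.017,-0.047,0,0,0,0,50,-0.034,-0.094,0,0,0,0,50,-0.051,-0.141,0,0,0,0,50,-0.068,-0.188,0,0,0,0,50,-0.085,-0.235,0,0,0,0]
}}

```text
t: 2.3
position: [389.5, 36.9, 231.8]
eef_rot: [0.001, 0.0, 1.0, -0.0]
ft_force: [1.6, 0.5, -0.6]
width: 50.2
grasp_force: 0.0
```

Emit:
{"name": "jog_arm", "arguments": {
  "segments": [50,-0.017,-0.047,0.03,0,0,0,50,-0.034,-0.094,0.06,0,0,0,50,-0.044,-0.131,0.1,0,0,0,50,-0.044,-0.131,0.13,0,0,0,50,-0.044,-0.131,0.13,0,0,0]
}}

```text
t: 2.8
position: [430.1, -92.7, 96.6]
eef_rot: [-0.004, 0.002, 1.0, 0.002]
ft_force: [-1.6, 1.5, -0.8]
width: 50.0
grasp_force: 0.0
```

Emit:
{"name": "jog_arm", "arguments": {
  "segments": [50,0,0,0,0,0,0,50,0,0,0,0,0,0]
}}

```text
t: 3.0
position: [433.9, -91.8, 102.9]
eef_rot: [0.001, 0.0, 1.0, -0.0]
ft_force: [-0.1, 0.5, -0.2]
width: 50.0
grasp_force: 0.0
```

Converted, 72 mm / 1000 = 0.072, -5.5 mm / 1000 = -0.0055.

Emit:
{"name": "jog_arm", "arguments": {
  "segments": [50,-0.0013,-0.0055,0.02,0,0,0,50,-0.0013,-0.0055,0.05,0,0,0,50,-0.0013,-0.0055,0.072,0,0,0,50,-0.0013,-0.0055,0.072,0,0,0,50,-0.0013,-0.0055,0.072,0,0,0]
}}

```text
t: 3.5
position: [435.3, -97.3, 31.0]
eef_rot: [0.001, -0.0, 1.0, -0.0]
ft_force: [0.4, -0.4, 0.1]
width: 50.0
grasp_force: 0.0
```

Emit:
{"name": "jog_arm", "arguments": {
  "segments": [50,0,0,0,0,0,0]
}}

```text
t: 3.6
position: [435.8, -97.8, 31.3]
eef_rot: [0.002, -0.0, 1.0, -0.001]
ft_force: [0.8, -0.5, 0.1]
width: 49.9
grasp_force: 0.0
```

```bash
python3 - <<'E'
from h import *
img,d,P=cloud("top");a=img[190:310,220:380]
i2,d,P2=cloud("scene");b=i2[170:290,180:340]
cv2.imwrite("pics/g1.png",np.hstack([cv2.resize(a,(400,300)),cv2.resize(b,(400,300))]))
E
```

```text
(no output)
```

View pics/g1.png

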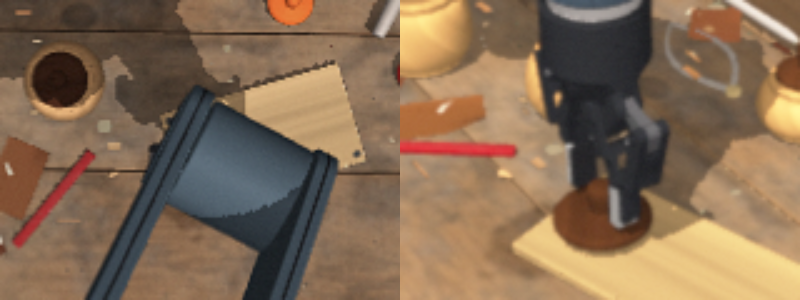

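The scene view shows the knob between the open fingers, with the tips clear of the dome. Closing now.

Emit:
{"name": "jog_arm", "arguments": {
  "segments": [0,0,0,0,0,0,0,0,0,0,0,0,0,0,0,0,0,0,0,0,0,0,0,0,0,0,0,0,0,0,0,0,0,0,0],
  "clamp_n": 40
}}

```text
t: 4.2
position: [434.6, -97.7, 29.9]
eef_rot: [0.0, 0.001, 1.0, -0.0]
ft_force: [-0.8, 1.0, 6.2]
width: 19.9
grasp_force: 38.9
```

Emit:
{"name": "jog_arm", "arguments": {
  "segments": [0,0,0,-0.04,0,0,0,0,0,0,-0.08,0,0,0,0,0,0,-0.12,0,0,0,0,0,0.046,-0.12,0,0,0,0,0,0.092,-0.12,0,0,0]
}}

```text
t: 4.7
position: [435.5, -5.9, 150.9]
eef_rot: [0.002, 0.002, 1.0, -0.0]
ft_force: [-0.3, -0.1, -1.1]
width: 19.5
grasp_force: 39.6
```

Emit:
{"name": "jog_arm", "arguments": {
  "segments": [0,0,0,0,0,0,0]
}}

```text
t: 4.8
position: [433.2, -1.1, 149.4]
eef_rot: [-0.0, -0.002, 1.0, 0.001]
ft_force: [0.1, -0.7, -1.1]
width: 19.5
grasp_force: 39.7
```

Converted, 214 mm / 1000 = 0.214, 190 mm / 1000 = 0.19.

Emit:
{"name": "jog_arm", "arguments": {
  "segments": [0,-0.002,0.048,0,0,0,0,0,-0.004,0.096,0,0,0,0,0,-0.004,0.144,0,0,0,0,0,-0.004,0.19,0,0,0,0,0,-0.004,0.214,0,0,0,0]
}}

```text
t: 5.3
position: [438.1, 211.1, 149.1]
eef_rot: [-0.0, -0.001, 1.0, 0.0]
ft_force: [0.3, -0.2, -1.3]
width: 19.7
grasp_force: 39.8
```

Emit:
{"name": "jog_arm", "arguments": {
  "segments": [0,0,0,0,0,0,0,0,0,0,0,0,0,0]
}}

```text
t: 5.5
position: [438.2, 208.2, 148.9]
eef_rot: [-0.0, -0.0, 1.0, -0.0]
ft_force: [-0.8, 0.9, -1.0]
width: 19.7
grasp_force: 39.8
```

```bash
python3 - <<'E'
from h import *
s=env.observe();print(s['position'])
for n in ["scene","top"]:
    img,d,P=cloud(n);V=img[...,2]
    r=np.hypot(P[...,0]-439,P[...,1]-211)
    Q=P[(r<45)&(P[...,2]>125)&(P[...,2]<150)&(V<110)]
    print(n,len(Q),((Q.min(0)+Q.max(0))/2).round(1),np.ptp(Q,axis=0).round())
    Q=P[(r<60)&(P[...,2]>8)&(P[...,2]<64)&(V>110)]
    print(axis(P,(438,211),47,8,60,V>110))
E
```

```text
[438.23580332 208.20199973 148.87789558]
scene 325 [436.8 204.4 138.1] [71. 75. 23.]
(array([435.69161043, 204.39241683]), 965, np.float64(1.7550361462612116))
top 215 [438.5 197.1 143.5] [72. 52. 11.]
(array([437.84780578, 210.59898914]), 135, np.float64(0.6269000977794263))
```

Converted, 40 mm / 1000 = 0.04, 20 mm / 1000 = 0.02.

Emit:
{"name": "jog_arm", "arguments": {
  "segments": [0,-0.0007,0.0034,0.02,0,0,0,0,-0.0007,0.0034,0.04,0,0,0,0,-0.0007,0.0034,0.04,0,0,0,0,-0.0007,0.0034,0.04,0,0,0]
}}

```text
t: 6.0
position: [439.3, 210.8, 109.4]
eef_rot: [-0.0, 0.001, 1.0, -0.0]
ft_force: [1.2, 0.3, -1.3]
width: 19.6
grasp_force: 39.8
```

```bash
python3 - <<'E'
from h import *
s=env.observe();print(s['position'])
img,d,P=cloud("scene");V=img[...,2]
m=np.hypot(P[...,0]-439,P[...,1]-211)<55
print("lid",axis(P,(438,209),37,85,110,V<110,3))
for zl,zh in [(8,30),(20,40),(30,60)]: print("box",axis(P,(438,211),47,zl,zh,V>110))
r,c=np.argwhere(m&(P[...,2]>60)).mean(0).astype(int)
cv2.imwrite("pics/p1.png",cv2.resize(img[r-50:r+50,c-60:c+60],(720,600),interpolation=cv2.INTER_CUBIC))
E
```

```text
[439.32683557 210.79420085 109.43393852]
lid (array([440.34370264, 208.68707689]), 289, np.float64(3.4133162992564543))
box (array([438.48094204, 211.35299171]), 260, np.float64(0.7745705619511121))
box (array([438.41404172, 210.774074  ]), 314, np.float64(0.8662352991050781))
box (array([435.45181829, 204.16907762]), 705, np.float64(1.6762488069395545))
```

View pics/p1.png

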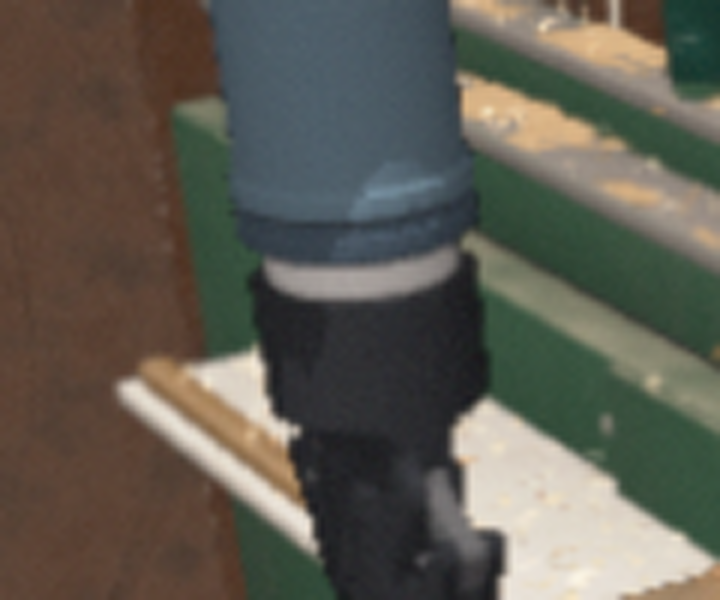

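The crop missed the lid and shows only the wrist. The scene fit still puts the box at (438.5, 211), agreeing with the top view, so I descend gently.

Converted, 16 mm / 1000 = 0.016, 10 mm / 1000 = 0.01.

Emit:
{"name": "jog_arm", "arguments": {
  "segments": [0,0,0.0006,0.01,0,0,0,0,0,0.0006,0.016,0,0,0,0,0,0.0006,0.016,0,0,0]
}}

```text
t: 6.35
position: [438.6, 212.2, 92.5]
eef_rot: [-0.001, 0.0, 1.0, -0.0]
ft_force: [-0.6, -1.3, -0.8]
width: 19.6
grasp_force: 39.8
```

Emit:
{"name": "jog_arm", "arguments": {
  "segments": [0,0,0,0.004,0,0,0,0,0,0,0.008,0,0,0,0,0,0,0.008,0,0,0,0,0,0,0.008,0,0,0]
}}

```text
t: 6.75
position: [439.2, 212.5, 85.2]
eef_rot: [-0.0, 0.0, 1.0, -0.0]
ft_force: [0.6, 0.6, 0.1]
width: 19.3
grasp_force: 39.8
```

Converted, 1 mm / 1000 = 0.001.

Emit:
{"name": "jog_arm", "arguments": {
  "segments": [0,0,0,0.001,0,0,0,0,0,0,0.001,0,0,0]
}}

```text
t: 6.95
position: [439.3, 212.5, 84.3]
eef_rot: [0.0, 0.0, 1.0, 0.0]
ft_force: [-0.4, -0.2, 0.1]
width: 19.8
grasp_force: 39.8
```

Emit:
{"name": "jog_arm", "arguments": {
  "segments": [50,0,0,0,0,0,0,50,0,0,0,0,0,0,50,0,0,0,0,0,0,50,0,0,0,0,0,0]
}}

```text
t: 7.35
position: [439.3, 212.5, 84.4]
eef_rot: [0.0, 0.0, 1.0, 0.0]
ft_force: [0.1, -0.5, -0.0]
width: 50.1
grasp_force: 0.0
```

Emit:
{"name": "jog_arm", "arguments": {
  "segments": [50,0,0,-0.03,0,0,0,50,0,0,-0.06,0,0,0,50,-0.045,-0.001,-0.06,0,0,0,50,-0.09,-0.002,-0.06,0,0,0,50,-0.135,-0.004,-0.06,0,0,0]
}}

```text
t: 7.85
position: [575.8, 208.5, 145.1]
eef_rot: [0.001, 0.0, 1.0, 0.0]
ft_force: [0.5, 0.1, 0.5]
width: 50.0
grasp_force: 0.0
```

Emit:
{"name": "jog_arm", "arguments": {
  "segments": [50,-0.045,0,0,0,0,0,50,-0.06,0,0,0,0,0,50,-0.06,0,0,0,0,0,50,-0.06,0,0,0,0,0]
}}

```text
t: 8.25
position: [633.4, 208.2, 143.6]
eef_rot: [-0.001, 0.0, 1.0, -0.0]
ft_force: [-0.4, -0.3, 0.5]
width: 50.0
grasp_force: 0.0
```

```bash
python3 - <<'E'
from h import *
print(env.observe()['position'])
for n in ["top","scene"]:
    img,d,P=cloud(n);V=img[...,2]
    m=np.hypot(P[...,0]-439,P[...,1]-211)<37
    Q=P[m&(P[...,2]>100)];print(n,len(Q),Q.mean(0).round(1),np.sort(P[m][:,2])[-8:].round(1))
    print("lid",axis(P,(438.5,211),37,74,119,V<100)[0],"box",axis(P,(438.5,211),47,8,40,V>110)[0])
    m=np.hypot(P[...,0]-439,P[...,1]-211)<30;h,_=np.histogram(P[m][:,2],np.arange(70,120,4));print(h)
cv2.imwrite("pics/p2.png",cv2.resize(img[120:220,140:300],(800,500),interpolation=cv2.INTER_CUBIC))
E
```

```text
[633.39130949 208.22092297 143.56055131]
top 1664 [440.8 205.9 597.2] [633.6 633.9 633.9 634.1 634.1 634.2 634.2 635.2]
lid [439.21343998 210.3487648 ] box [439.13126693 212.78006452]
[  3  52 159  27   1   1   7  12  18   2   0   0]
scene 35 [438.8 207.9 102.3] [103.3 103.4 103.6 103.7 103.8 103.8 104.1 104.8]
lid [439.77507412 208.31752003] box [438.50195714 211.18431765]
[  0  75 154  12  13  13  20  21  23   0   0   0]
```

View pics/p2.png

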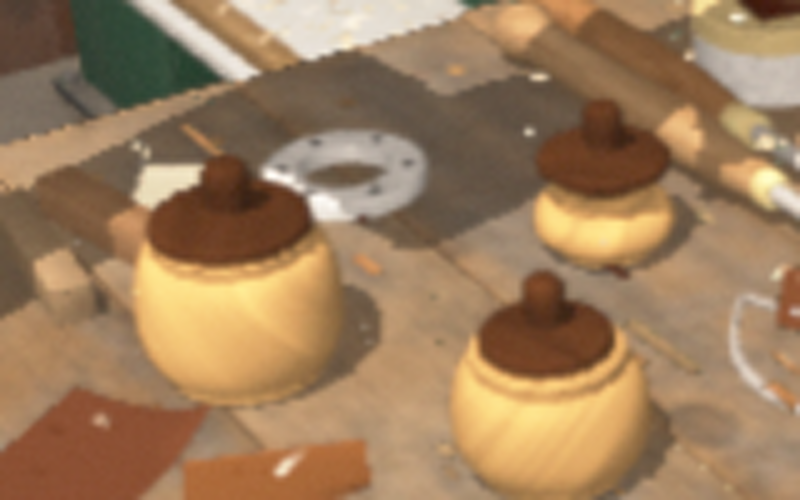

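The scene view shows the largest lid flush on its box at crop (225,220). The second largest lid is level on the smallest box at (600,150). I descend on that one and lift it.

Converted, 85 mm / 1000 = 0.085, 70 mm / 1000 = 0.07.

Emit:
{"name": "jog_arm", "arguments": {
  "segments": [50,-0.0004,0.0002,0.04,0,0,0,50,-0.0004,0.0002,0.07,0,0,0,50,-0.0004,0.0002,0.085,0,0,0,50,-0.0004,0.0002,0.085,0,0,0,50,-0.0004,0.0002,0.085,0,0,0]
}}

```text
t: 8.85
position: [634.9, 208.8, 60.5]
eef_rot: [0.001, 0.0, 1.0, 0.0]
ft_force: [1.0, -0.5, 1.1]
width: 50.0
grasp_force: 0.0
```

Emit:
{"name": "jog_arm", "arguments": {
  "segments": [0,0,0,0,0,0,0,0,0,0,0,0,0,0,0,0,0,0,0,0,0,0,0,0,0,0,0,0,0,0,0,0,0,0,0],
  "clamp_n": 40
}}

```text
t: 9.35
position: [635.8, 208.9, 61.1]
eef_rot: [0.002, 0.0, 1.0, 0.0]
ft_force: [-1.2, 0.4, 6.3]
width: 17.4
grasp_force: 39.2
```

Emit:
{"name": "jog_arm", "arguments": {
  "segments": [0,0,0,-0.02,0,0,0,0,0,0,-0.06,0,0,0,0,0,0,-0.1,0,0,0,0,0,0,-0.1,0,0,0]
}}

```text
t: 9.75
position: [638.3, 209.0, 166.5]
eef_rot: [0.006, 0.0, 1.0, 0.001]
ft_force: [0.1, 0.1, 0.1]
width: 18.0
grasp_force: 39.2
```

Converted, -215 mm / 1000 = -0.215, -172 mm / 1000 = -0.172.

Emit:
{"name": "jog_arm", "arguments": {
  "segments": [0,0.018,-0.043,0,0,0,0,0,0.036,-0.086,0,0,0,0,0,0.054,-0.129,0,0,0,0,0,0.072,-0.172,0,0,0,0,0,0.09,-0.215,0,0,0,0]
}}

```text
t: 10.25
position: [543.1, -7.9, 158.9]
eef_rot: [-0.0, 0.0, 1.0, -0.0]
ft_force: [0.6, -1.3, -0.5]
width: 17.5
grasp_force: 39.3
```

Emit:
{"name": "jog_arm", "arguments": {
  "segments": [0,0.018,-0.043,0,0,0,0,0,0.036,-0.086,0,0,0,0,0,0.054,-0.129,0,0,0,0,0,0.072,-0.172,0,0,0,0,0,0.08,-0.193,0,0,0,0]
}}

```text
t: 10.75
position: [462.5, -202.4, 159.0]
eef_rot: [-0.0, 0.002, 1.0, -0.0]
ft_force: [-0.1, 0.0, -1.0]
width: 17.4
grasp_force: 39.3
```

Emit:
{"name": "jog_arm", "arguments": {
  "segments": [0,0,0,0.04,0,0,0,0,0,0,0.07,0,0,0,0,0,0,0.09,0,0,0,0,0,0,0.09,0,0,0,0,0,0,0.09,0,0,0]
}}

```text
t: 11.25
position: [464.2, -199.3, 69.3]
eef_rot: [-0.0, 0.0, 1.0, 0.0]
ft_force: [1.3, 0.1, 0.3]
width: 17.6
grasp_force: 39.3
```

Converted, 34 mm / 1000 = 0.034, 32 mm / 1000 = 0.032.

Emit:
{"name": "jog_arm", "arguments": {
  "segments": [0,0,0,0.02,0,0,0,0,0,0,0.032,0,0,0,0,0,0,0.034,0,0,0,0,0,0,0.034,0,0,0]
}}

```text
t: 11.65
position: [464.5, -199.4, 35.6]
eef_rot: [0.0, 0.0, 1.0, -0.0]
ft_force: [-0.2, 0.6, 0.2]
width: 17.7
grasp_force: 39.3
```

Emit:
{"name": "jog_arm", "arguments": {
  "segments": [0,0,0,0.002,0,0,0,0,0,0,0.002,0,0,0]
}}

```text
t: 11.85
position: [465.0, -199.8, 34.2]
eef_rot: [0.001, 0.0, 1.0, -0.001]
ft_force: [0.2, 0.8, 2.2]
width: 17.7
grasp_force: 39.5
```

Converted, 0.5 mm / 1000 = 0.0005.

Emit:
{"name": "jog_arm", "arguments": {
  "segments": [0,0,0,0.0005,0,0,0,50,0,0,0.0005,0,0,0,50,0,0,0.0005,0,0,0,50,0,0,0.0005,0,0,0,50,0,0,0.0005,0,0,0]
}}

```text
t: 12.35
position: [464.2, -199.4, 32.7]
eef_rot: [-0.0, 0.0, 1.0, 0.0]
ft_force: [-0.2, -0.4, -0.3]
width: 50.1
grasp_force: 0.0
```

Emit:
{"name": "jog_arm", "arguments": {
  "segments": [50,0,0,-0.04,0,0,0,50,0,0,-0.08,0,0,0,50,-0.03,0.02,-0.105,0,0,0,50,-0.067,0.046,-0.105,0,0,0,50,-0.104,0.071,-0.105,0,0,0]
}}

```text
t: 12.85
position: [570.0, -128.3, 139.4]
eef_rot: [0.001, 0.001, 1.0, -0.001]
ft_force: [-0.5, -0.3, 0.2]
width: 50.4
grasp_force: 0.0
```

Emit:
{"name": "jog_arm", "arguments": {
  "segments": [50,-0.037,0.025,0,0,0,0,50,-0.074,0.05,0,0,0,0,50,-0.082,0.056,0,0,0,0,50,-0.082,0.056,0,0,0,0,50,-0.082,0.056,0,0,0,0]
}}

```text
t: 13.35
position: [649.3, -72.9, 137.2]
eef_rot: [-0.001, 0.0, 1.0, -0.0]
ft_force: [-0.3, -0.4, 1.9]
width: 50.1
grasp_force: 0.0
```

```bash
python3 - <<'E'
from h import *
print(env.observe()['position'])
for n in ["top","scene"]:
    img,d,P=cloud(n);V=img[...,2]
    m=np.hypot(P[...,0]-465,P[...,1]+200)<33;print(n,np.sort(P[m][:,2])[-6:].round(1))
    print("lid3",axis(P,(465,-199),33,12,55,V<100)[0],"knob",knob(P,(465,-199),51))
    print("lidS",axis(P,(650,-72),25,55,95,V<100)[0])
    for k,(x,y) in {"small":(634.3,209.4),"second":(649.6,-72.4),"third":(510.4,61.6)}.items():
        R={"small":35,"second":39,"third":43}[k];h={"small":36,"second":46,"third":58}[k]
        print(k,axis(P,(x,y),R,8,h,V>110)[0].round(1),axis(P,(x,y),R,8,h-12,V>110)[0].round(1))
        v,u=np.where((np.hypot(P[...,0]-x,P[...,1]-y)<40)&(abs(P[...,2]-B[k][2])<4)&(V>110))
        if k=="small":
            Q=P[v,u][:,:2]
            f=lambda c:np.maximum(abs(np.hypot(*(Q-c).T)-20)-5,0);print("rim small",least_squares(f,[x,y],loss="soft_l1").x.round(1),len(Q))
E
```

```text
[649.27660318 -72.90935296 137.2128937 ]
top [51.9 51.9 52.7 53.  53.2 53.3]
lid3 [ 462.87687898 -199.64174709] knob (array([ 463.3, -199.4]), array([ 462.8, -199.5,   49.5]), 40)
lidS [665.67198758 -76.92487077]
small [633.8 209.2] [634.2 209.4]
rim small [634.3 208.6] 160
second [650.2 -72.6] [649.5 -72.4]
third [509.4  60.5] [510.4  61.6]
scene [49.5 49.6 49.6 49.6 49.7 50.3]
lid3 [ 460.83356243 -202.87972897] knob (array([ 461.8, -201.2]), array([ 462.1, -201.4,   48.2]), 52)
lidS [650.23972864 -72.23599893]
small [630.1 205.1] [629.3 204.3]
rim small [631.8 207.7] 108
second [649.2 -72.4] [649.1 -72.5]
third [510.  61.] [510.   61.1]
```

Converted, 67 mm / 1000 = 0.067, 58 mm / 1000 = 0.058.

Emit:
{"name": "jog_arm", "arguments": {
  "segments": [50,-0.0008,0.0007,0.035,0,0,0,50,-0.0008,0.0007,0.058,0,0,0,50,-0.0008,0.0007,0.067,0,0,0,50,-0.0008,0.0007,0.067,0,0,0,50,-0.0008,0.0007,0.067,0,0,0]
}}

```text
t: 13.95
position: [651.6, -72.6, 72.0]
eef_rot: [0.001, 0.001, 1.0, -0.0]
ft_force: [0.6, -0.8, 0.0]
width: 49.9
grasp_force: 0.0
```

Emit:
{"name": "jog_arm", "arguments": {
  "segments": [0,0,0,0,0,0,0,0,0,0,0,0,0,0,0,0,0,0,0,0,0,0,0,0,0,0,0,0,0,0,0,0,0,0,0],
  "clamp_n": 40
}}

```text
t: 14.45
position: [651.9, -72.1, 72.2]
eef_rot: [0.001, 0.0, 1.0, -0.0]
ft_force: [-1.2, -1.2, 5.4]
width: 13.0
grasp_force: 39.1
```

Emit:
{"name": "jog_arm", "arguments": {
  "segments": [0,0,0,-0.02,0,0,0,0,0,0,-0.06,0,0,0,0,0,0,-0.1,0,0,0,0,0,0,-0.1,0,0,0]
}}

```text
t: 14.85
position: [654.8, -72.6, 177.8]
eef_rot: [0.006, 0.0, 1.0, -0.002]
ft_force: [0.1, -0.0, 0.9]
width: 12.7
grasp_force: 39.0
```

Converted, 235 mm / 1000 = 0.235, 188 mm / 1000 = 0.188.

Emit:
{"name": "jog_arm", "arguments": {
  "segments": [0,0.003,0.047,0,0,0,0,0,0.006,0.094,0,0,0,0,0,0.009,0.141,0,0,0,0,0,0.012,0.188,0,0,0,0,0,0.015,0.235,0,0,0,0]
}}

```text
t: 15.35
position: [635.7, 165.0, 170.2]
eef_rot: [-0.0, 0.0, 1.0, -0.0]
ft_force: [0.6, 0.4, -0.3]
width: 12.8
grasp_force: 39.1
```

Emit:
{"name": "jog_arm", "arguments": {
  "segments": [0,0.001,0.046,0,0,0,0,0,0.001,0.046,0,0,0,0,0,0.001,0.046,0.04,0,0,0,0,0.001,0.046,0.07,0,0,0,0,0.001,0.046,0.07,0,0,0]
}}

```text
t: 15.85
position: [631.6, 208.3, 95.2]
eef_rot: [-0.005, 0.0, 1.0, -0.001]
ft_force: [-0.4, -0.2, -0.1]
width: 12.7
grasp_force: 39.1
```

Emit:
{"name": "jog_arm", "arguments": {
  "segments": [0,0,0,0,0,0,0]
}}

```text
t: 15.95
position: [635.2, 208.7, 100.4]
eef_rot: [-0.001, 0.001, 1.0, -0.0]
ft_force: [1.0, -0.2, 0.2]
width: 12.8
grasp_force: 39.1
```

```bash
python3 - <<'E'
from h import *
img,d,P=cloud("scene");V=img[...,2]
m=(np.hypot(P[...,0]-634,P[...,1]-208)<35)&(P[...,2]>50)&(P[...,2]<110);
v,u=np.where(m);r,c=int(v.mean()),int(u.mean());print(r,c)
cv2.imwrite("pics/p3.png",cv2.resize(img[r-45:r+45,c-60:c+60],(640,480),interpolation=cv2.INTER_CUBIC))
E
```

```text
138 259
```

View pics/p3.png

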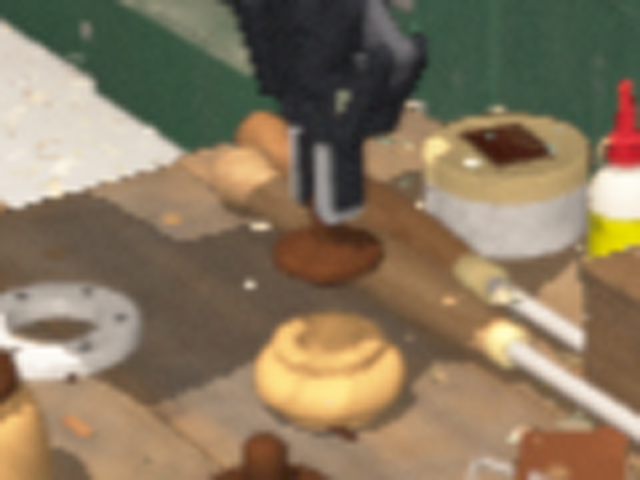

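The scene view shows the smallest lid hanging level above its open box. Lowering.

Converted, 28 mm / 1000 = 0.028, 15 mm / 1000 = 0.015.

Emit:
{"name": "jog_arm", "arguments": {
  "segments": [0,0,0,0.015,0,0,0,0,0,0,0.028,0,0,0,0,0,0,0.028,0,0,0,0,0,0,0.028,0,0,0]
}}

```text
t: 16.4
position: [635.0, 209.1, 72.3]
eef_rot: [-0.001, 0.0, 1.0, -0.0]
ft_force: [0.1, 0.7, 0.2]
width: 12.7
grasp_force: 39.1
```

Emit:
{"name": "jog_arm", "arguments": {
  "segments": [0,0,0,0.004,0,0,0,0,0,0,0.008,0,0,0,0,0,0,0.008,0,0,0,0,0,0,0.008,0,0,0]
}}

```text
t: 16.8
position: [635.4, 209.2, 64.7]
eef_rot: [-0.0, 0.0, 1.0, -0.0]
ft_force: [0.4, -1.0, 0.1]
width: 12.7
grasp_force: 39.1
```

Converted, 4 mm / 1000 = 0.004, 3 mm / 1000 = 0.003.

Emit:
{"name": "jog_arm", "arguments": {
  "segments": [0,0,0,0.003,0,0,0,0,0,0,0.003,0,0,0,0,0,0,0.004,0,0,0,0,0,0,0.004,0,0,0]
}}

```text
t: 17.2
position: [635.4, 209.2, 60.7]
eef_rot: [-0.0, 0.0, 1.0, -0.0]
ft_force: [0.3, 0.5, -0.2]
width: 12.9
grasp_force: 39.1
```

Emit:
{"name": "jog_arm", "arguments": {
  "segments": [50,0,0,0,0,0,0,50,0,0,0,0,0,0,50,0,0,0,0,0,0,50,0,0,0,0,0,0]
}}

```text
t: 17.6
position: [635.5, 209.2, 60.9]
eef_rot: [0.0, 0.0, 1.0, 0.0]
ft_force: [0.0, -0.2, -0.0]
width: 49.8
grasp_force: 0.0
```

Emit:
{"name": "jog_arm", "arguments": {
  "segments": [50,0,0,-0.04,0,0,0,50,0,0,-0.08,0,0,0,50,0.04,-0.02,-0.08,0,0,0,50,0.07,-0.055,-0.08,0,0,0,50,0.097,-0.095,-0.08,0,0,0]
}}

```text
t: 18.1
position: [536.9, 114.3, 141.2]
eef_rot: [0.0, -0.001, 1.0, 0.0]
ft_force: [0.4, -1.2, 0.6]
width: 49.8
grasp_force: 0.0
```

Emit:
{"name": "jog_arm", "arguments": {
  "segments": [50,0.02,-0.04,0,0,0,0,50,0.0275,-0.05,0,0,0,0,50,0.0275,-0.05,0,0,0,0,50,0.0275,-0.05,0,0,0,0]
}}

```text
t: 18.5
position: [511.7, 64.7, 141.2]
eef_rot: [0.001, 0.001, 1.0, 0.0]
ft_force: [-0.5, 1.1, 0.4]
width: 49.9
grasp_force: 0.0
```

```bash
python3 - <<'E'
from h import *
print(env.observe()['position'])
for n in ["top","scene"]:
    img,d,P=cloud(n);V=img[...,2]
    m=np.hypot(P[...,0]-634,P[...,1]-209)<25;print(n,np.sort(P[m][:,2])[-8:].round(1))
    print("lidS",axis(P,(634,209),25,40,75,V<100)[0],"knob",knob(P,(634,209),69))
    print("boxS",axis(P,(634,209),35,8,34,V>110)[0])
    if n=="top": a=img[150:196,165:215];print("second rim",)
    else: b=img[130:180,230:290]
    r=np.hypot(P[...,0]-650,P[...,1]+72.4);Q=P[(r<40)&(abs(P[...,2]-48)<4)][:,:2]
    f=lambda c:np.maximum(abs(np.hypot(*(Q-c).T)-24)-5,0);print("rim second",least_squares(f,[650,-72.4],loss="soft_l1").x.round(1),len(Q))
cv2.imwrite("pics/p4.png",np.hstack([cv2.resize(a,(400,400)),cv2.resize(b,(400,400))]))
E
```

```text
[511.70105952  64.66093453 141.24378374]
top [68.8 69.1 69.2 69.6 69.8 69.9 70.6 70.8]
lidS [635.45186042 208.16182621] knob (array([634.9, 206.9]), array([634.8, 207. ,  67.8]), 23)
boxS [634.45759661 209.02673455]
second rim
rim second [649.7 -72.4] 202
scene [63.2 63.5 63.6 65.  65.7 66.3 67.7 67.8]
lidS [614.13491192 231.10863537] knob (array([632.4, 204.3]), array([633.1, 204.2,  66.5]), 5)
boxS [632.37308015 209.66230513]
rim second [648.1 -73.2] 206
```

View pics/p4.png

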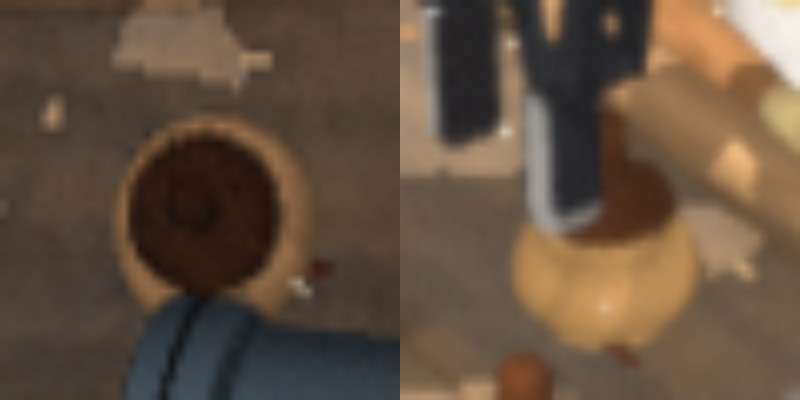

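The smallest lid sits home, with its knob top near z 69 as expected. Next is the second smallest lid, gripped at the proper depth this time: origin 51, so TCP 73.

Converted, 68 mm / 1000 = 0.068, 58 mm / 1000 = 0.058.

Emit:
{"name": "jog_arm", "arguments": {
  "segments": [50,0.0005,-0.002,0.035,0,0,0,50,0.0005,-0.002,0.058,0,0,0,50,0.0005,-0.002,0.068,0,0,0,50,0.0005,-0.002,0.068,0,0,0,50,0.0005,-0.002,0.068,0,0,0]
}}

```text
t: 19.1
position: [511.2, 62.8, 73.3]
eef_rot: [0.0, -0.0, 1.0, 0.0]
ft_force: [-0.5, 0.1, 0.2]
width: 49.8
grasp_force: 0.0
```

Emit:
{"name": "jog_arm", "arguments": {
  "segments": [0,0,0,0,0,0,0,0,0,0,0,0,0,0,0,0,0,0,0,0,0,0,0,0,0,0,0,0,0,0,0,0,0,0,0],
  "clamp_n": 40
}}

```text
t: 19.6
position: [511.1, 62.2, 74.0]
eef_rot: [0.001, 0.0, 1.0, -0.0]
ft_force: [0.1, -0.2, 7.1]
width: 15.2
grasp_force: 39.1
```

Emit:
{"name": "jog_arm", "arguments": {
  "segments": [0,0,0,-0.02,0,0,0,0,0,0,-0.06,0,0,0,0,0,0,-0.09,0,0,0,0,0,0,-0.09,0,0,0,0,0,0,-0.09,0,0,0]
}}

```text
t: 20.1
position: [510.5, 62.2, 163.4]
eef_rot: [0.001, 0.0, 1.0, -0.0]
ft_force: [-0.1, 0.3, -0.7]
width: 15.8
grasp_force: 39.2
```

Converted, -139 mm / 1000 = -0.139, -134.6 mm / 1000 = -0.1346.

Emit:
{"name": "jog_arm", "arguments": {
  "segments": [0,-0.033,-0.032,0,0,0,0,0,-0.066,-0.064,0,0,0,0,0,-0.099,-0.096,0,0,0,0,0,-0.132,-0.128,0,0,0,0,0,-0.139,-0.1346,0,0,0,0]
}}

```text
t: 20.6
position: [651.1, -76.5, 160.1]
eef_rot: [-0.001, 0.002, 1.0, -0.0]
ft_force: [-0.0, -0.3, -0.5]
width: 16.1
grasp_force: 39.2
```

Emit:
{"name": "jog_arm", "arguments": {
  "segments": [0,0,0,0.03,0,0,0,0,0,0,0.06,0,0,0,0,0,0,0.084,0,0,0,0,0,0,0.084,0,0,0,0,0,0,0.084,0,0,0]
}}

```text
t: 21.1
position: [648.2, -71.9, 77.8]
eef_rot: [-0.001, 0.0, 1.0, 0.0]
ft_force: [-0.0, 0.2, 0.2]
width: 16.0
grasp_force: 39.2
```

```bash
python3 - <<'E'
from h import *
print(env.observe()['position'])
img,d,P=cloud("scene");V=img[...,2]
print("box2",axis(P,(650,-72.4),39,8,44,V>110)[0],"lid",axis(P,(650,-72.4),29,78,100,V<100)[0])
E
```

```text
[648.18772886 -71.90630527  77.79192166]
box2 [644.22602235 -77.5515178 ] lid [650.71407017 -78.43807148]
```

Converted, 4 mm / 1000 = 0.004, -1.5 mm / 1000 = -0.0015.

Emit:
{"name": "jog_arm", "arguments": {
  "segments": [0,-0.0015,-0.0005,0.002,0,0,0,0,-0.0015,-0.0005,0.004,0,0,0,0,-0.0015,-0.0005,0.004,0,0,0]
}}

```text
t: 21.45
position: [651.1, -73.0, 75.5]
eef_rot: [0.001, 0.0, 1.0, -0.0]
ft_force: [-1.0, 0.3, -0.5]
width: 15.7
grasp_force: 39.2
```

Emit:
{"name": "jog_arm", "arguments": {
  "segments": [0,0,0,0.004,0,0,0,0,0,0,0.008,0,0,0,0,0,0,0.008,0,0,0,0,0,0,0.008,0,0,0]
}}

```text
t: 21.85
position: [650.5, -72.9, 66.5]
eef_rot: [-0.0, 0.0, 1.0, 0.0]
ft_force: [-0.4, -0.5, -0.3]
width: 15.8
grasp_force: 39.2
```

Careful with the scale: shifts go in shares of 100 cm and turns go in shares of 2 rad. That gives: 4.5 mm / 1000 = 0.0045, 3 mm / 1000 = 0.003.

Emit:
{"name": "jog_arm", "arguments": {
  "segments": [0,0,0,0.003,0,0,0,0,0,0,0.0045,0,0,0,0,0,0,0.0045,0,0,0,0,0,0,0.0045,0,0,0]
}}

```text
t: 22.25
position: [650.7, -72.9, 62.3]
eef_rot: [-0.0, 0.0, 1.0, 0.0]
ft_force: [-0.5, 0.4, 0.4]
width: 15.6
grasp_force: 39.2
```

Emit:
{"name": "jog_arm", "arguments": {
  "segments": [50,0,0,0,0,0,0,50,0,0,0,0,0,0,50,0,0,0,0,0,0,50,0,0,0,0,0,0]
}}

```text
t: 22.65
position: [650.8, -72.9, 62.4]
eef_rot: [0.0, 0.0, 1.0, -0.0]
ft_force: [-0.5, -0.1, 0.6]
width: 50.0
grasp_force: 0.0
```

Emit:
{"name": "jog_arm", "arguments": {
  "segments": [50,0,0,-0.04,0,0,0,50,0,0,-0.08,0,0,0,50,0.036,-0.025,-0.08,0,0,0,50,0.072,-0.05,-0.08,0,0,0,50,0.108,-0.075,-0.08,0,0,0]
}}

```text
t: 23.15
position: [541.7, -148.3, 142.8]
eef_rot: [0.0, -0.0, 1.0, -0.0]
ft_force: [-0.9, -0.7, -0.6]
width: 50.2
grasp_force: 0.0
```

Emit:
{"name": "jog_arm", "arguments": {
  "segments": [50,0.036,-0.025,0,0,0,0,50,0.072,-0.05,0,0,0,0,50,0.078,-0.052,0,0,0,0,50,0.078,-0.052,0.04,0,0,0,50,0.078,-0.052,0.04,0,0,0]
}}

```text
t: 23.65
position: [462.2, -198.1, 99.2]
eef_rot: [-0.003, 0.001, 1.0, 0.002]
ft_force: [-1.0, 0.7, 0.5]
width: 49.7
grasp_force: 0.0
```

```bash
python3 - <<'E'
from h import *
print(env.observe()['position'])
for n in ["top","scene"]:
    img,d,P=cloud(n);V=img[...,2]
    m=np.hypot(P[...,0]-650,P[...,1]+72)<30;print(n,np.sort(P[m][:,2])[-8:].round(1))
    print("lid2",axis(P,(650,-72.5),29,52,86,V<100)[0],"box2",axis(P,(650,-72.5),39,8,46,V>110)[0])
    r=np.hypot(P[...,0]-510,P[...,1]-61.6);Q=P[(r<42)&(abs(P[...,2]-60)<4)][:,:2]
    f=lambda c:np.maximum(abs(np.hypot(*(Q-c).T)-28)-5,0);print("rim third",least_squares(f,[510,61.6],loss="soft_l1").x.round(1),len(Q))
cv2.imwrite("pics/p5.png",cv2.resize(img[140:300,200:400],(750,600),interpolation=cv2.INTER_CUBIC))
E
```

```text
[ 462.1623285  -198.10373106   99.24797298]
top [80.8 81.  81.  81.1 81.3 81.3 81.9 82.2]
lid2 [650.76988961 -73.48016573] box2 [650.36215714 -73.0805695 ]
rim third [510.7  61.3] 232
scene [79.2 79.2 79.2 79.7 79.9 80.  80.2 80.4]
lid2 [650.43998666 -73.65235021] box2 [648.86298095 -70.89472045]
rim third [509.3  59.9] 229
```

View pics/p5.png

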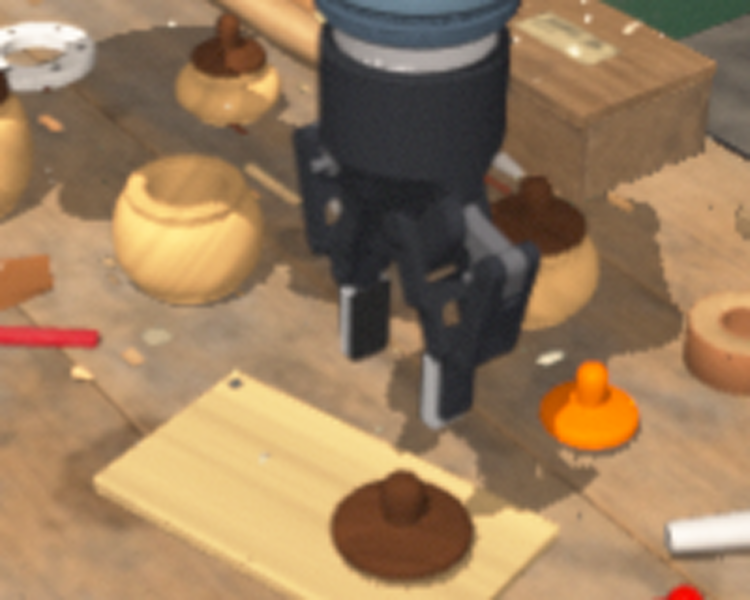

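The second lid is home with its knob top at 81. The second largest lid waits on the board at crop (403,525). The smallest lid at (228,50) may be tilted, so I'll zoom in on it later. Grasping the lid on the board now.

Emit:
{"name": "jog_arm", "arguments": {
  "segments": [50,0,0,0,0,0,0,50,0,0,0,0,0,0]
}}

```text
t: 23.95
position: [465.8, -199.9, 103.6]
eef_rot: [0.001, -0.0, 1.0, -0.001]
ft_force: [0.4, -0.7, 0.2]
width: 49.8
grasp_force: 0.0
```

Emit:
{"name": "jog_arm", "arguments": {
  "segments": [50,0,0,0.03,0,0,0,50,0,0,0.055,0,0,0,50,0,0,0.068,0,0,0,50,0,0,0.068,0,0,0,50,0,0,0.068,0,0,0]
}}

```text
t: 24.45
position: [465.3, -200.0, 35.1]
eef_rot: [0.0, 0.0, 1.0, -0.0]
ft_force: [0.3, 0.0, -0.3]
width: 50.1
grasp_force: 0.0
```

```bash
python3 - <<'E'
from h import *
img,d,P=cloud("scene")
a=img[130:180,230:290]
img,d,P=cloud("top");V=img[...,2]
m=(np.hypot(P[...,0]-634,P[...,1]-209)<24)&(P[...,2]>38)&(V<110)
Q=P[m];r=np.hypot(Q[:,0]-634.5,Q[:,1]-209);D=Q[(r>11)&(r<23)]
A=np.c_[D[:,:2]-[634.5,209],np.hypot(D[:,0]-634.5,D[:,1]-209)**2,np.ones(len(D))]
print(np.linalg.lstsq(A,D[:,2],rcond=None)[0],len(D),knob(P,(634,209),69))
cv2.imwrite("pics/p6.png",np.hstack([cv2.resize(a,(480,400),interpolation=cv2.INTER_CUBIC),cv2.resize(img[150:200,168:208],(320,400),interpolation=cv2.INTER_CUBIC)]))
E
```

```text
[ 8.77479740e-03  7.07456679e-03 -4.39262335e-03  4.47142680e+01] 168 (array([633.8, 206.8]), array([634. , 207.1,  67.6]), 23)
```

View pics/p6.png

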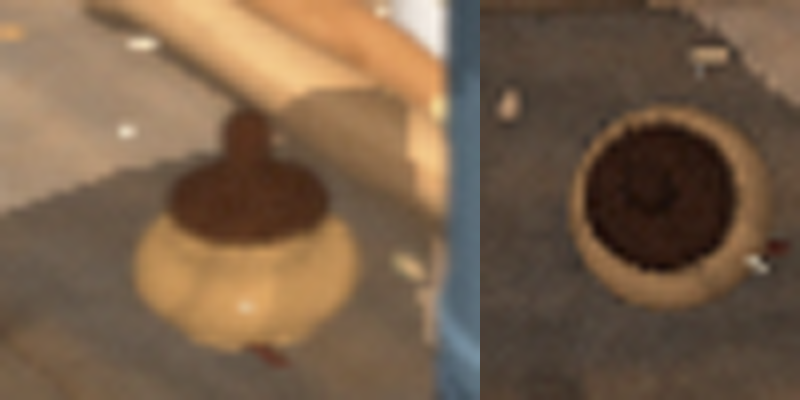

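The smallest lid is level and flush after all, with a fitted slope of about 0.01. Continuing with the last lid.

Converted, 2 mm / 1000 = 0.002, 1 mm / 1000 = 0.001.

Emit:
{"name": "jog_arm", "arguments": {
  "segments": [50,0.001,0.0005,0.002,0,0,0,50,0.001,0.0005,0.002,0,0,0,0,0.001,0.0005,0.002,0,0,0,0,0.001,0.0005,0.002,0,0,0,0,0.001,0.0005,0.002,0,0,0],
  "clamp_n": 40
}}

```text
t: 25.05
position: [463.7, -199.3, 32.7]
eef_rot: [0.0, 0.0, 1.0, -0.0]
ft_force: [-0.5, 0.3, 3.3]
width: 17.1
grasp_force: 39.1
```

Emit:
{"name": "jog_arm", "arguments": {
  "segments": [0,0,0,0,0,0,0,0,0,0,0,0,0,0]
}}

```text
t: 25.25
position: [463.7, -199.3, 32.7]
eef_rot: [0.0, 0.0, 1.0, -0.0]
ft_force: [-1.6, -0.4, 5.3]
width: 18.0
grasp_force: 39.2
```

Emit:
{"name": "jog_arm", "arguments": {
  "segments": [0,0,0,-0.03,0,0,0,0,0,0,-0.07,0,0,0,0,0,0,-0.11,0,0,0,0,0,0,-0.12,0,0,0,0,0,0,-0.12,0,0,0]
}}

```text
t: 25.75
position: [464.6, -200.0, 153.8]
eef_rot: [0.002, 0.0, 1.0, -0.001]
ft_force: [-0.3, 0.1, -1.5]
width: 17.7
grasp_force: 39.4
```

Converted, 235 mm / 1000 = 0.235, 188 mm / 1000 = 0.188.

Emit:
{"name": "jog_arm", "arguments": {
  "segments": [0,-0.008,0.047,0,0,0,0,0,-0.016,0.094,0,0,0,0,0,-0.024,0.141,0,0,0,0,0,-0.032,0.188,0,0,0,0,0,-0.04,0.235,0,0,0,0]
}}

```text
t: 26.25
position: [502.4, 37.6, 149.9]
eef_rot: [-0.002, 0.001, 1.0, 0.0]
ft_force: [2.1, 0.0, -0.6]
width: 17.5
grasp_force: 39.5
```

Emit:
{"name": "jog_arm", "arguments": {
  "segments": [0,-0.007,0.026,0,0,0,0,0,-0.007,0.026,0.02,0,0,0,0,-0.007,0.026,0.05,0,0,0,0,-0.007,0.026,0.06,0,0,0,0,-0.007,0.026,0.06,0,0,0]
}}

```text
t: 26.75
position: [508.3, 61.8, 89.3]
eef_rot: [-0.003, 0.0, 1.0, 0.0]
ft_force: [-0.6, 0.2, -0.5]
width: 18.0
grasp_force: 39.5
```

Emit:
{"name": "jog_arm", "arguments": {
  "segments": [0,0,0,0,0,0,0]
}}

```text
t: 26.85
position: [510.7, 61.4, 92.1]
eef_rot: [-0.001, 0.001, 1.0, 0.0]
ft_force: [0.7, 0.0, -0.3]
width: 17.3
grasp_force: 39.5
```

Home TCP z is about 51 + 23.7 = 74.7.

Converted, 12 mm / 1000 = 0.012, 9 mm / 1000 = 0.009.

Emit:
{"name": "jog_arm", "arguments": {
  "segments": [0,0,0,0.005,0,0,0,0,0,0,0.009,0,0,0,0,0,0,0.012,0,0,0,0,0,0,0.012,0,0,0]
}}

```text
t: 27.25
position: [510.6, 61.6, 80.1]
eef_rot: [-0.0, 0.0, 1.0, 0.0]
ft_force: [0.0, 0.4, -0.8]
width: 17.6
grasp_force: 39.5
```

Emit:
{"name": "jog_arm", "arguments": {
  "segments": [0,0,0,0.003,0,0,0,0,0,0,0.0045,0,0,0,0,0,0,0.0045,0,0,0]
}}

```text
t: 27.55
position: [510.6, 61.7, 75.6]
eef_rot: [-0.0, 0.0, 1.0, 0.0]
ft_force: [-0.7, -0.4, -0.3]
width: 17.5
grasp_force: 39.5
```

Converted, 0.7 mm / 1000 = 0.0007.

Emit:
{"name": "jog_arm", "arguments": {
  "segments": [0,0,0,0.0007,0,0,0,50,0,0,0.0007,0,0,0,50,0,0,0.0007,0,0,0,50,0,0,0.0007,0,0,0,50,0,0,0.0007,0,0,0]
}}

```text
t: 28.05
position: [510.9, 61.7, 75.2]
eef_rot: [0.0, 0.0, 1.0, -0.0]
ft_force: [0.7, -0.3, -0.4]
width: 50.0
grasp_force: 0.0
```

Emit:
{"name": "jog_arm", "arguments": {
  "segments": [50,0,0,-0.04,0,0,0,50,0,0,-0.08,0,0,0,50,0,0,-0.12,0,0,0,50,0.03,-0.04,-0.13,0,0,0,50,0.06,-0.08,-0.13,0,0,0]
}}

```text
t: 28.55
position: [452.6, -18.0, 207.6]
eef_rot: [0.003, -0.001, 1.0, -0.001]
ft_force: [0.7, -2.0, -0.6]
width: 49.9
grasp_force: 0.0
```

Emit:
{"name": "jog_arm", "arguments": {
  "segments": [50,0.025,-0.045,0,0,0,0,50,0.04,-0.09,0,0,0,0,50,0.05,-0.135,0,0,0,0,50,0.05,-0.18,0,0,0,0,50,0.05,-0.225,0,0,0,0]
}}

```text
t: 29.05
position: [400.5, -244.3, 205.6]
eef_rot: [0.0, 0.001, 1.0, -0.0]
ft_force: [1.1, 0.2, 0.1]
width: 50.0
grasp_force: 0.0
```

Emit:
{"name": "jog_arm", "arguments": {
  "segments": [50,0,0,0,0,0,0,50,0,0,0,0,0,0,50,0,0,0,0,0,0]
}}

```text
t: 29.35
position: [400.9, -241.4, 204.9]
eef_rot: [-0.0, 0.0, 1.0, 0.001]
ft_force: [-0.0, 0.5, 0.3]
width: 49.9
grasp_force: 0.0
```

```bash
python3 - <<'E'
from h import *
T={"S":(634.5,209,27,25,35),"2":(650,-72.6,39,29,39),"3":(510.6,61.6,51,33,43),"L":(439,211.8,63,37,47)}
for n in ["top","scene"]:
    img,d,P=cloud(n);V=img[...,2]
    for k,(x,y,z0,r,R) in T.items():
        m=np.hypot(P[...,0]-x,P[...,1]-y)<r
        rr=np.hypot(P[...,0]-x,P[...,1]-y);D=P[(rr>12)&(rr<r-3)&(P[...,2]>z0)&(V<115)]
        A=np.c_[D[:,:2]-[x,y],np.hypot(D[:,0]-x,D[:,1]-y)**2,np.ones(len(D))]
        print(n,k,"knob z",np.sort(P[m][:,2])[-8].round(1),"want",z0+42,"lid",axis(P,(x,y),r,z0+10,z0+46,V<100)[0].round(1),"box",axis(P,(x,y),R,8,z0+7,V>110)[0].round(1),"tilt",np.linalg.lstsq(A,D[:,2],rcond=None)[0][:2].round(3))
cv2.imwrite("pics/f.png",cv2.resize(img[120:260,150:380],(800,487),interpolation=cv2.INTER_CUBIC))
E
```

```text
top S knob z 68.3 want 69 lid [634.8 208.6] box [634.2 208.7] tilt [0.012 0.002]
top 2 knob z 80.6 want 81 lid [650.3 -73.2] box [650.2 -72.9] tilt [-0.008 -0.009]
top 3 knob z 93.5 want 93 lid [510.5  61.4] box [510.3  61.6] tilt [-0.002 -0.001]
top L knob z 105.6 want 105 lid [438.8 212.1] box [438.7 212.8] tilt [0.005 0.007]
scene S knob z 46.7 want 69 lid [634.5 209. ] box [631.8 210.1] tilt [-4.421  2.075]
scene 2 knob z 78.5 want 81 lid [649.6 -74.3] box [649.1 -72.6] tilt [-0.01  -0.016]
scene 3 knob z 91.1 want 93 lid [509.4  60.4] box [510.   61.2] tilt [-0.012 -0.006]
scene L knob z 103.2 want 105 lid [439.2 210.3] box [438.7 211.7] tilt [ 0.001 -0.024]
```

View pics/f.png

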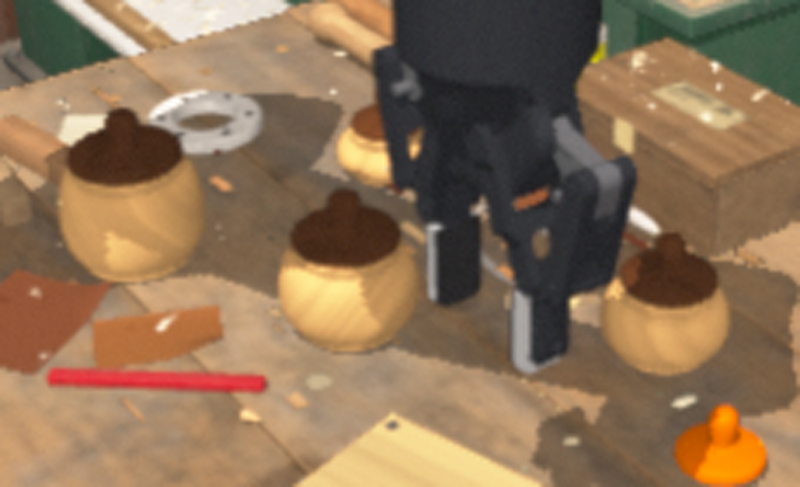

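All four lids sit flush on their own boxes, at crop (125,150), (345,235), (370,120) and (670,275). The top camera confirms heights, centring and tilt. The arm is clear, so I hand in.

```bash
python3 -c "
from cell import env
print(env.hand_in())"
```

```text
the job is handed in; nothing more can be done
None
```

All four lids are back on their own boxes, and the job is handed in at about 29 s; the top camera showed each one centred, fully down and level, though the hand-in gave no verdict.

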